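Sort leftover components into the parts trays

TASK

Clear up after the build: put both capacitors in the red tray, both heat sinks in the green tray and the transformer in the yellow tray. Each part must end standing upright, flat on its tray's floor, just as it stands on the bench now. Leave the mug and the board holder where they are.

Things in the scene. Friction and masses are not known exactly. Their poses are not given: they have to be found in the camera images.
- capacitor_black: electrolytic capacitor: upright cylinder with a black sleeve and a silver top scored with a cross, 35 mm in diameter, 45 mm tall, 38 to 77 g, standing on its flat end. Origin: centre of its underside; z along its axis, up.
- capacitor_blue: electrolytic capacitor: upright cylinder with a blue sleeve and a silver top scored with a cross, 35 mm in diameter, 45 mm tall, 38 to 77 g, standing on its flat end. Origin: centre of its underside; z along its axis, up.
- heatsink_silver: finned silver (bare aluminium) heat sink: upright block of five vertical fins joined by a web, 40 x 34 x 30 mm (x, y, z) overall, 42 to 84 g; the fins are 3 mm thick plates that run along y, the outer two forming its flat x faces, so that it can be gripped across x or y. Origin: centre of its underside; z up.
- heatsink_black: finned black heat sink: upright block of five vertical fins joined by a web, 40 x 34 x 30 mm (x, y, z) overall, 42 to 84 g; the fins are 3 mm thick plates that run along y, the outer two forming its flat x faces, so that it can be gripped across x or y. Origin: centre of its underside; z up.
- transformer: small transformer, 125 to 255 g, 46 x 38 x 36 mm (x, y, z) overall: white base plate 46 x 38 x 5 mm, on it a dark steel core 46 mm along x, 18 mm along y and reaching 36 mm high, and a copper winding 28 mm along x, 38 mm along y, from 5 to 29 mm high; it can be gripped across x (core ends) or y (winding). Origin: centre of its underside; z up.
- tray_red: open red plastic sorting tray, fixed to the bench, outside 108 x 138 x 30 mm (x, y, z), walls 4 mm and floor 4 mm thick, so the inside is 100 x 130 mm and 26 mm deep. Origin: centre of its underside, on the bench; x along the short side, y along the long side, z up.
- tray_green: open green plastic sorting tray, fixed to the bench, outside 108 x 138 x 30 mm (x, y, z), walls 4 mm and floor 4 mm thick, so the inside is 100 x 130 mm and 26 mm deep. Origin: centre of its underside, on the bench; x along the short side, y along the long side, z up.
- tray_yellow: open yellow plastic sorting tray, fixed to the bench, outside 108 x 138 x 30 mm (x, y, z), walls 4 mm and floor 4 mm thick, so the inside is 100 x 130 mm and 26 mm deep. Origin: centre of its underside, on the bench; x along the short side, y along the long side, z up.
- board_holder: bystander, loose, to be left alone: black circuit-board holder with two blue posts clamping a green board, 204 x 130 x 82 mm, to the left of the work. Origin: centre of its underside; x along its bar.
- mug: bystander, loose, to be left alone: white mug 80 mm in diameter, 92 mm tall, to the right of the work. Origin: centre of its underside; handle at +y.

How it is judged:
By the outcome, as a careful person would: the job done as asked, in the order asked, and still so for the second after the job is handed in, with the robot touching nothing.
It also fails if it takes over 112 s, if anything falls off the work surface, if the arm or the gripper's body presses on something with over 40 N, if the wrist force passes 120 N, or if a joint passes its speed limit or range.

ROBOT

A 6-joint arm with a two-finger parallel gripper is mounted at the origin on the work surface. World frame = base frame: x ahead of the robot, y to its left, z up, the work surface at z = 0. Lengths are in m, angles in rad, forces in N, time in s.
With the tool pointing down it reaches from about 0.35 to 0.85 m from the base axis. Payload 8.1 kg.
Tool frame: the origin (TCP) lies on the mounting face of the last link; the fingertips stand 186 mm ahead of it and the grasp point (between the pads) lies 167 mm ahead of it (robot.finger_overhang is the distance from the TCP to the fingertips, in m); z points along the fingers, y is the line along which they close (so a half turn about z gives the same grasp; the last joint's range is limited). The gripper opens to 93 mm and grips with 3 to 60 N. Pads are 15 mm wide; open, the fingers measure 128 mm over their backs; the gripper's body (75 mm by 188 mm) begins 65 mm behind the grasp point.
Start: joints at [1.023, 0.13, 1.488, -0, 1.523, -0.085], TCP at [0.268, 0.537, 0.405] pointing down, gripper open.
Joint ranges: [-2.96, 2.96], [-0.89, 2.26], [0.02, 2.5], [-1.34, 4.48], [0, 2.73], [-2.66, 2.66]. Speed limits (rad/s): [2.39, 2.39, 2.79, 3.14, 3.14, 3.14].

INTERFACE

Orientations are given as a rotation vector (axis times angle).
In Python, from plant import readout, read_camera, get_calibration, job, robot gives the robot as it stands.
- The arm moves only by the shell command python3 -m handwheel 'ROWS' [FORCE]. ROWS is JSON, a list of rows, each a list of 5 numbers: the shift along the world's x, y, z in cm, then the turn about the world's z in rad, then the closure, from 0 (fully open) to 1 (shut). In form: [[tx, ty, tz, spin, gripper], ...]. A call has 1 to 10 rows; each row shifts and turns the commanded pose from where the row before left it; what a row does not reach is not made up. A row lasts 1/8 s, in which the tool goes at most 62.5 mm and 10.7 degrees, less where a joint would pass 70% of its speed; a pose out of reach is approached as far as the arm can. A call is refused whole if a number of a shift passes 6.25 or a number of a turn 0.188, either way. A call with a gripper value outside its range is refused whole. The fingers move at their own pace and stop on an object; FORCE is the grip in N (left out, the last holds). Time passes only in rows, so rows that do not move let the fingers close. It gives the time, the measured TCP pose, the force, the opening and the grip force at its end, in the units of the state.
- readout.read_state(): the state, without advancing time (a new reading comes with each control period).
- read_camera(name): name is "scene" or "top"; returns the picture (400x640x3 uint8, red, green, blue); there is no depth.
- get_calibration(name): a dict with "fovy" (degrees; the focal length in pixels is half the picture's height over the tangent of half this angle, whatever the lens; pixels are square), "cx", "cy" (the principal point, pixels), "pose" (4x4, takes a point from camera to world coordinates). Camera axes: x right, y down, z forward; pixel columns grow to the right and rows downward; lengths in m; the calibration is good to about 2 mm. A picture is of the moment at which its call begins. get_calibration takes no time and is no camera call.
- job.close_job(): hands the job in; it is judged then, once.
The state is a dict: "t": time; "q": joint angles; "dq": joint speeds; "joint_torque": joint torques, N m; "tool_pos": TCP position; "orientation": TCP orientation; "force": force on the tool from outside, world axes, zero at the start; "wrist_torque": the same for the moment, N m; "opening": finger opening in m; "gripper_force": force on a finger pad.
Only numpy, scipy, OpenCV 4.12 (cv2) and the standard library are available. Lean on these libraries where they do the work, as an engineer would, in place of code of your own. Each camera call takes 0.05 s, during which the arm holds its last target. There are 200 camera calls.

## Working session

There is one attempt and no reset: what is moved stays moved. The work goes in short steps, Python scripts to look and compute and a shell command to move; the robot and the scene stay as the last step left them, time stands still between calls to the robot, and variables do not carry over. Pictures are saved under pics/ and viewed, at most 14 in all, crops included, and the job is handed in when it is done.

```bash
mkdir -p pics; ls; python3 - <<'E'
from plant import readout, read_camera, get_calibration, robot
import cv2
for n in("top","scene"):
    c=get_calibration(n);print(n,c)
    im=read_camera(n);cv2.imwrite(f"pics/{n}0.png",im[:,:,::-1])
print(readout.read_state(),robot.finger_overhang)
E
```

```text
pics
top {'fovy': 56.13392387598867, 'cx': 315.3355910835258, 'cy': 197.8889361969503, 'pose': array([[ 2.44824762e-02, -9.87686217e-01,  1.54520368e-01,
         3.34277943e-01],
       [-9.99700257e-01, -2.41773414e-02,  3.85393111e-03,
         1.56053274e-02],
       [-7.05829477e-05, -1.54568405e-01, -9.87982086e-01,
         1.26681800e+00],
       [ 0.00000000e+00,  0.00000000e+00,  0.00000000e+00,
         1.00000000e+00]])}
scene {'fovy': 48.93034717513376, 'cx': 313.2726767542879, 'cy': 194.12928071087873, 'pose': array([[-0.13473125,  0.67879172, -0.72186515,  1.3646482 ],
       [ 0.99086459,  0.08795428, -0.10223209,  0.13432159],
       [-0.00590317, -0.72904447, -0.68444087,  0.82150061],
       [ 0.        ,  0.        ,  0.        ,  1.        ]])}
{'t': 0.1, 'q': array([ 1.02258097e+00,  1.31088259e-01,  1.48915176e+00, -2.36085482e-05,
        1.52302246e+00, -8.53878570e-02]), 'dq': array([-0.00035534, -0.00296223, -0.00298296,  0.00126584,  0.00111667,
       -0.00022898]), 'joint_torque': array([ 2.02756246e-05, -5.61343074e+01, -4.93095803e+01,  7.68503523e-02,
        2.91386823e-02, -4.57356862e-05]), 'tool_pos': array([0.26775815, 0.53671161, 0.40380076]), 'orientation': array([-7.20420104e-01, -3.05736251e+00,  2.50357116e-03]), 'force': array([ 0.1760521 , -0.32423011, -0.14194051]), 'wrist_torque': array([-0.01021925,  0.01321036,  0.02960015]), 'gripper_force': 0.0, 'opening': 0.09329110966058525} 0.1861
```

View pics/top0.png

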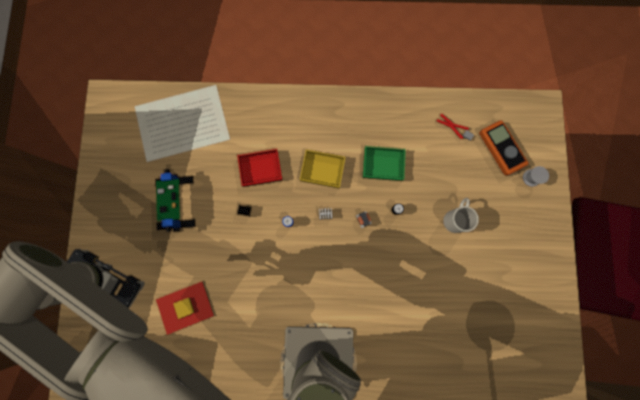

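View pics/scene0.png

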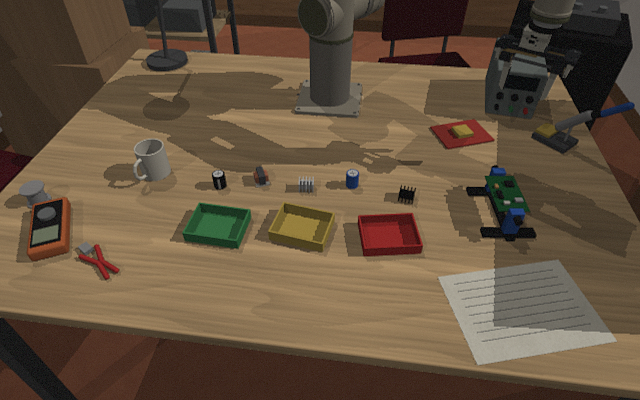

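Top view: trays are red (260,168), yellow (323,169) and green (384,164). The parts in a row are black heatsink (244,210), blue capacitor (288,221), silver heatsink (326,213), transformer (363,219) and black capacitor (398,209). I'll enlarge both views.

```bash
python3 - <<'E'
import cv2
a=cv2.imread("pics/top0.png")[140:240,225:425];cv2.imwrite("pics/t1.png",cv2.resize(a,None,fx=4,fy=4,interpolation=cv2.INTER_CUBIC))
a=cv2.imread("pics/scene0.png")[160:260,180:440];cv2.imwrite("pics/s1.png",cv2.resize(a,None,fx=3,fy=3,interpolation=cv2.INTER_CUBIC))
E
```

```text
(no output)
```

View pics/t1.png

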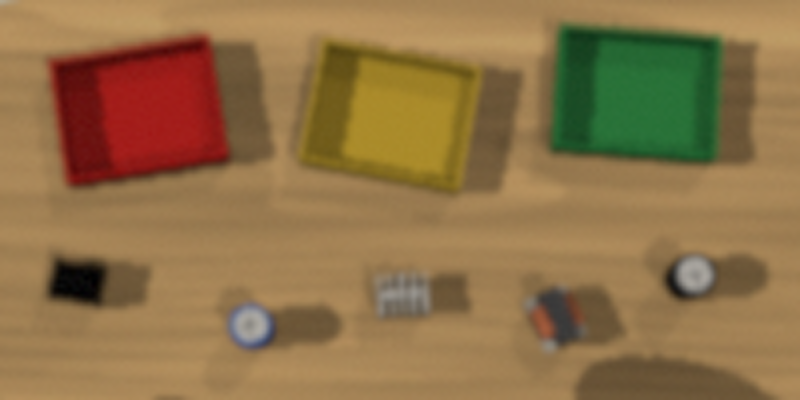

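View pics/s1.png

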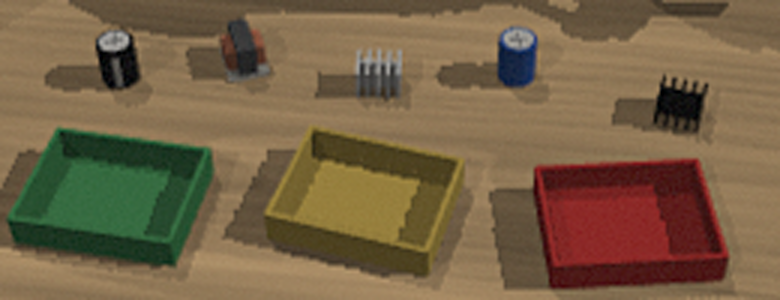

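```bash
cat > h.py <<'E'
import numpy as np, cv2
from plant import get_calibration
def cal(n):
    c=get_calibration(n);return c,200/np.tan(np.radians(c['fovy'])/2)
def ray(n,u,v,z):
    c,f=cal(n);P=np.array(c['pose']);d=P[:3,:3]@[(u-c['cx'])/f,(v-c['cy'])/f,1];o=P[:3,3]
    return (o+d*(z-o[2])/d[2])[:2]
def proj(n,p):
    c,f=cal(n);P=np.array(c['pose']);q=(np.atleast_2d(p)-P[:3,3])@P[:3,:3]
    return np.c_[c['cx']+f*q[:,0]/q[:,2],c['cy']+f*q[:,1]/q[:,2]]
def T(x,y,z): return ray("top",225+(x+.5)/4-.5,140+(y+.5)/4-.5,z)
def S(x,y,z): return ray("scene",180+(x+.5)/3-.5,160+(y+.5)/3-.5,z)
E
python3 - <<'E'
from h import *
np.set_printoptions(precision=4,suppress=True)
for n,tc,sc in [("red",[(50,60),(208,36),(229,160),(68,187)],[(533,165),(699,159),(727,252),(549,263)]),
 ("yel",[(320,38),(482,65),(462,194),(300,162)],[(313,128),(464,156),(429,250),(267,220)]),
 ("grn",[(560,24),(722,36),(718,162),(552,154)],[(60,128),(213,149),(174,242),(10,212)])]:
    for F,c in((T,tc),(S,sc)):
        p=np.array([F(x,y,.03) for x,y in c]);d=[np.linalg.norm(p[i]-p[i-1]) for i in range(4)]
        (cx,cy),wh,a=cv2.minAreaRect((p*1000).astype(np.float32))
        e=p[0]-p[1]+p[3]-p[2]
        print(n,p.mean(0),d,np.degrees(np.arctan2(e[1],e[0])))
for n,t,s,z in [("capblue",(252,325),(519,38),.045),("capblk",(695,273),(116,42),.045),("hsblk",(78,280),(682,91),.03),("hssil",(404,294),(379,61),.03),("trafo",(560,316),(243,45),.036)]:
    print(n,T(*t,z),S(*s,z))
W=[]
for n,cs in (("top",[(244,210),(326,213),(363,219),(455,214)]),("scene",[(407,193),(306,183),(261,176),(160,165)])):
    im=cv2.imread(f"pics/{n}0.png")
    W.append(np.hstack([cv2.resize(im[y-13:y+13,x-13:x+13],(196,196),interpolation=cv2.INTER_CUBIC) for x,y in cs[:3]]+[cv2.resize(im[cs[3][1]-25:cs[3][1]+25,cs[3][0]-25:cs[3][0]+25],(196,196))]))
cv2.imwrite("pics/m.png",np.vstack(W))
E
```

```text
red [0.6281 0.2123] [np.float64(0.11132522520652953), np.float64(0.13556942286948354), np.float64(0.10946895481600943), np.float64(0.136632643040161)] 100.73926241985852
red [0.6288 0.2137] [np.float64(0.10598727196031492), np.float64(0.13959033844619873), np.float64(0.10177504666003953), np.float64(0.1402826918820604)] -78.8497754397997
yel [ 0.6298 -0.0008] [np.float64(0.10892605047771328), np.float64(0.13970859743613193), np.float64(0.11280546660111332), np.float64(0.1386220846984507)] 80.83654789984266
yel [0.6325 0.0029] [np.float64(0.11020030893325553), np.float64(0.13322778662119156), np.float64(0.10766556852591609), np.float64(0.13334709095378497)] -96.72357260390743
grn [ 0.6529 -0.2095] [np.float64(0.11352697026310772), np.float64(0.13819256180708442), np.float64(0.1097029384476992), np.float64(0.13957277107794905)] 87.80161256386982
grn [ 0.6534 -0.2062] [np.float64(0.0995982471131187), np.float64(0.13719614182679635), np.float64(0.10530045609690465), np.float64(0.14053031569640653)] -94.49090844258487
capblue [0.4472 0.109 ] [0.446 0.113]
capblk [ 0.4989 -0.253 ] [ 0.4983 -0.2488]
hsblk [0.4825 0.2559] [0.4821 0.2605]
hssil [ 0.4774 -0.0149] [ 0.4767 -0.0111]
trafo [ 0.4617 -0.1435] [ 0.4775 -0.1366]
```

View pics/m.png

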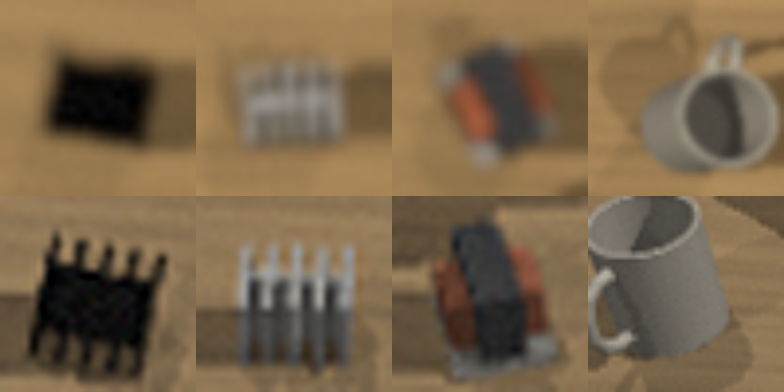

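The clear mosaic gives black heatsink's x axis at about 84°, silver at about 91° and transformer's x at about 24°. The mug is well clear of the black capacitor. I'll move to above the blue capacitor.

```bash
python3 -m handwheel '[[2.24,-5.3,-0.5,0.082,0.3],[2.24,-5.3,-0.5,0.082,0.3],[2.24,-5.3,-0.5,0.082,0.3],[2.24,-5.3,-0.5,0.082,0.3],[2.24,-5.3,-0.5,0.082,0.3],[2.24,-5.3,-0.5,0.082,0.3],[2.24,-5.3,-0.5,0.082,0.3],[2.24,-5.3,-0.5,0.082,0.3],[0,0,-4,0,0.3],[0,0,-4,0,0.3]]' 20
cat > st.py <<'E'
from plant import readout
import numpy as np,cv2,sys
s=readout.read_state();R=cv2.Rodrigues(np.array(s['orientation']))[0]
p=s['tool_pos'];th=np.degrees(np.arctan2(R[1,1],R[0,1]))%180
print('t',round(s['t'],2),'pos cm',(p*100).round(2),'theta',th.round(1),'tilt',R[:,2].round(3),'open',round(s['opening'],4),'F',s['force'].round(1),'g',round(s['gripper_force'],1))
if len(sys.argv)>3:
    g=np.array([float(a) for a in sys.argv[1:]]);print('delta cm',(g[:2]-p[:2]*100).round(2),'z',(g[2]-p[2]*100).round(2),'spin',np.radians((g[3]-th+90)%180-90).round(3))
E
python3 st.py 44.66 11.1 19.8 101
python3 - <<'E'
from h import *
print("trafo base",ray("top",364.06,219.4,.005),"mug",ray("top",465.7,219.1,.092))
E
```

```text
t: 1.35
tool_pos: [0.4474, 0.1118, 0.2839]
orientation: [-0.299, 3.126, 0.0]
force: [0.2, 0.3, -0.1]
opening: 0.065
gripper_force: 0.0
t 1.35 pos cm [44.74 11.18 28.39] theta 100.9 tilt [ 0.001  0.    -1.   ] open 0.065 F [ 0.2  0.3 -0.1] g 0.0
delta cm [-0.08 -0.08] z -8.59 spin 0.001
trafo base [ 0.46219615 -0.14565137] mug [ 0.46213937 -0.45381659]
```

```bash
python3 -m handwheel '[[-0.1,-0.1,-4,0,0.3],[0,0,-3,0,0.3],[0,0,-1.6,0,0.3],[0,0,0,0,0.3],[0,0,0,0,0.9],[0,0,0,0,0.9],[0,0,0,0,0.9],[0,0,0,0,0.9],[0,0,0,0,0.9],[0,0,0,0,0.9]]' 20 | tail -3; python3 st.py
```

```text
force: [-1.2, 1.2, 6.6]
opening: 0.0343
gripper_force: 20.0
t 2.6 pos cm [44.64 11.2  19.94] theta 101.1 tilt [ 0.001  0.    -1.   ] open 0.0343 F [-1.2  1.2  6.6] g 20.0
```

```bash
python3 -m handwheel '[[0,0,2,0,0.9],[0,0,3.5,0,0.9],[0,0,4,0,0.9],[0,0,0,0,0.9]]' | tail -3; python3 st.py 65.1 21.73 20.4 101
```

```text
force: [-0.2, 0.5, -0.9]
opening: 0.0349
gripper_force: 20.0
t 3.1 pos cm [44.74 11.21 29.72] theta 101.1 tilt [ 0.006  0.001 -1.   ] open 0.0349 F [-0.2  0.5 -0.9] g 20.0
delta cm [20.36 10.52] z -9.32 spin -0.001
```

```bash
python3 - <<'E'
from plant import read_camera
import cv2
cv2.imwrite("pics/s2.png",cv2.resize(read_camera("scene")[60:260,240:440,::-1],None,fx=3,fy=3,interpolation=cv2.INTER_CUBIC))
E
```

```text
(no output)
```

View pics/s2.png

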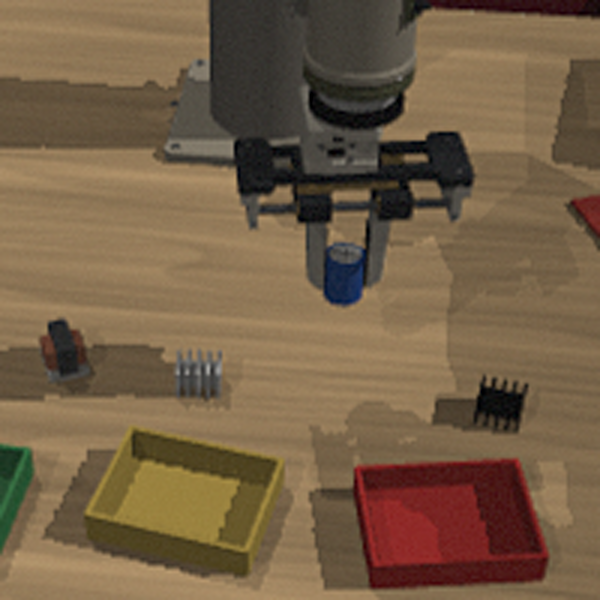

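The blue capacitor is held upright between the fingers (crop 344,273). Next I'll carry it to the red tray.

```bash
python3 -m handwheel '[[4.05,2.1,0,0,0.9],[4.05,2.1,0,0,0.9],[4.05,2.1,0,0,0.9],[4.05,2.1,0,0,0.9],[4.05,2.1,0,0,0.9],[0,0,-3,0,0.9],[0,0,-3,0,0.9],[0,0,0,0,0.9]]' | tail -3; python3 st.py 65.1 21.73 20.3 101
```

```text
force: [-0.1, -0.6, -0.5]
opening: 0.0347
gripper_force: 20.0
t 4.15 pos cm [64.62 21.63 22.77] theta 101.1 tilt [-0.01  -0.002 -1.   ] open 0.0347 F [-0.1 -0.6 -0.5] g 20.0
delta cm [0.48 0.1 ] z -2.47 spin -0.001
```

```bash
python3 -m handwheel '[[0.4,0.1,-1.5,0,0.9],[0,0,-0.7,0,0.9],[0,0,0,0,0.9],[0,0,0,0,0.9]]' | tail -3; python3 st.py 65.1 21.73 20.3 101
```

```text
force: [1.0, -0.5, 0.1]
opening: 0.0346
gripper_force: 20.0
t 4.65 pos cm [65.28 21.8  21.26] theta 101.1 tilt [ 0.001  0.    -1.   ] open 0.0346 F [ 1.  -0.5  0.1] g 20.0
delta cm [-0.18 -0.07] z -0.96 spin -0.001
```

```bash
python3 -m handwheel '[[-0.1,0,-0.8,0,0.9],[0,0,0,0,0.9],[0,0,0,0,0.9]]' | tail -3; python3 st.py; python3 -m handwheel '[[0,0,-0.15,0,0.9],[0,0,0,0,0.9]]' | tail -3; python3 st.py
```

```text
force: [0.2, 0.0, -0.6]
opening: 0.0344
gripper_force: 20.0
t 5.03 pos cm [65.14 21.79 20.36] theta 101.1 tilt [-0. -0. -1.] open 0.0344 F [ 0.2  0.  -0.6] g 20.0
force: [-4.7, -2.3, 7.3]
opening: 0.0347
gripper_force: 20.0
t 5.28 pos cm [65.16 21.79 20.34] theta 101.1 tilt [-0. -0. -1.] open 0.0347 F [-4.7 -2.3  7.3] g 20.0
```

Contact made. Release a little, rise, and head for the black capacitor.

```bash
python3 -m handwheel '[[0,0,0,0,0.45],[0,0,0,0,0.45],[0,0,0,0,0.45],[0,0,3,0,0.45],[0,0,5,0,0.45],[0,0,0,0,0.45]]' | tail -3; python3 st.py 49.86 -25.1 19.8 101
```

```text
force: [0.1, -0.7, 0.0]
opening: 0.051
gripper_force: 0.0
t 6.03 pos cm [65.35 21.84 28.84] theta 101.1 tilt [ 0.009  0.002 -1.   ] open 0.051 F [ 0.1 -0.7  0. ] g 0.0
delta cm [-15.49 -46.94] z -9.04 spin -0.001
```

```bash
python3 -m handwheel '[[-1.7,-5.2,0,0,0.3],[-1.7,-5.2,0,0,0.3],[-1.7,-5.2,0,0,0.3],[-1.7,-5.2,0,0,0.3],[-1.7,-5.2,0,0,0.3],[-1.7,-5.2,0,0,0.3],[-1.7,-5.2,0,0,0.3],[-1.7,-5.2,0,0,0.3],[-1.7,-5.2,0,0,0.3],[0,0,0,0,0.3]]' | tail -3; python3 -m handwheel '[[0,0,0,0,0.3]]' | tail -1; python3 st.py 49.86 -25.1 19.8 101;python3 - <<'E'
from plant import read_camera
import cv2
cv2.imwrite("pics/s3.png",cv2.resize(read_camera("scene")[80:260,150:440,::-1],None,fx=2.7,fy=2.7,interpolation=cv2.INTER_CUBIC))
E
```

```text
force: [-0.4, 0.6, -0.1]
opening: 0.065
gripper_force: 0.0
gripper_force: 0.0
t 7.4 pos cm [ 49.84 -24.99  28.16] theta 101.0 tilt [-0.001  0.001 -1.   ] open 0.0652 F [ 0.4  1.3 -0. ] g 0.0
delta cm [ 0.02 -0.11] z -8.36 spin -0.0
```

View pics/s3.png

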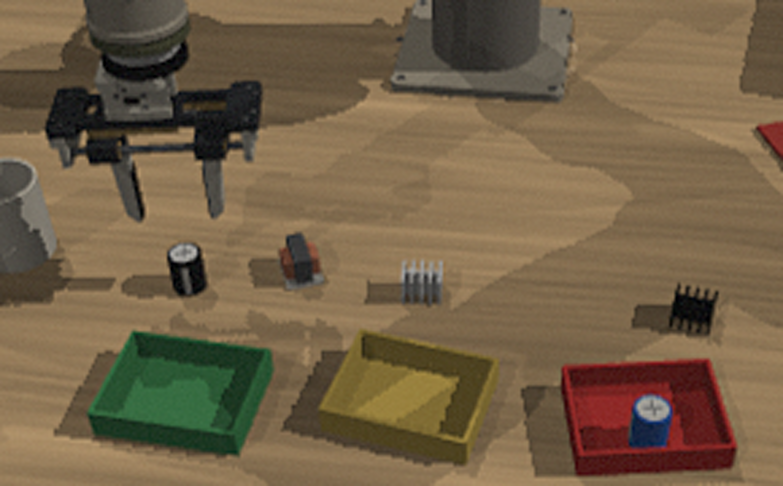

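The blue capacitor stands in the red tray at crop (651,420), and the fingers straddle the black capacitor at (187,268). Now I'll pick it up.

```bash
python3 -m handwheel '[[0,-0.1,-4,0,0.3],[0,0,-3,0,0.3],[0,0,-1.3,0,0.3],[0,0,0,0,0.3],[0,0,0,0,0.9],[0,0,0,0,0.9],[0,0,0,0,0.9],[0,0,0,0,0.9],[0,0,0,0,0.9],[0,0,0,0,0.9]]' | tail -3; python3 st.py;  python3 -m handwheel '[[0,0,2,0,0.9],[0,0,3.5,0,0.9],[0,0,4,0,0.9],[0,0,0,0,0.9],[0,0,0,0,0.9]]' | tail -3; python3 st.py 60.59 20.87 20.4 101;python3 - <<'E'
from h import *
from plant import read_camera
im=read_camera("top")
cv2.imwrite("pics/tt.png",cv2.resize(im[130:200,225:425,::-1],None,fx=4,fy=4,interpolation=cv2.INTER_CUBIC))
E
```

```text
force: [-1.1, 0.3, 5.8]
opening: 0.0343
gripper_force: 20.0
t 8.7 pos cm [ 49.88 -25.13  19.99] theta 101.1 tilt [ 0.001 -0.    -1.   ] open 0.0343 F [-1.1  0.3  5.8] g 20.0
force: [-0.1, -0.2, -1.5]
opening: 0.0349
gripper_force: 20.0
t 9.32 pos cm [ 49.84 -25.1   29.44] theta 101.1 tilt [ 0. -0. -1.] open 0.0349 F [-0.1 -0.2 -1.5] g 20.0
delta cm [10.75 45.97] z -9.04 spin -0.001
```

View pics/tt.png

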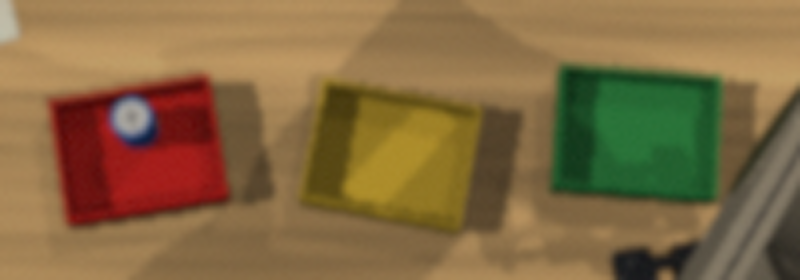

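```bash
python3 -c "
from h import *
print(ray('top',257.4,158.9,.049))"; python3 -m handwheel '[[1.34,5.75,0,0,0.9],[1.34,5.75,0,0,0.9],[1.34,5.75,0,0,0.9],[1.34,5.75,0,0,0.9],[1.34,5.75,0,0,0.9],[1.34,5.75,0,0,0.9],[1.34,5.75,0,0,0.9],[1.34,5.75,0,0,0.9],[0,0,0,0,0.9],[0,0,0,0,0.9]]' | tail -1; python3 st.py 60.59 20.87 20.4 101
```

```text
[0.65180036 0.21706604]
gripper_force: 20.0
t 10.62 pos cm [60.51 20.88 29.24] theta 101.1 tilt [-0.003 -0.001 -1.   ] open 0.0347 F [-0.6 -0.  -0.7] g 20.0
delta cm [ 0.08 -0.01] z -8.84 spin -0.002
```

```bash
python3 -m handwheel '[[0,0,-4,0,0.9],[0,0,-3.5,0,0.9],[0,0,-1,0,0.9],[0,0,0,0,0.9],[0,0,0,0,0.9]]' | tail -1; python3 st.py 60.59 20.87 20.4 101;  python3 -m handwheel '[[0,0,-0.4,0,0.9],[0,0,0,0,0.9]]' | tail -1; python3 st.py
```

```text
gripper_force: 20.0
t 11.25 pos cm [60.67 20.87 21.13] theta 101.0 tilt [ 0.003  0.001 -1.   ] open 0.0348 F [-0.1  0.7 -0.8] g 20.0
delta cm [-0.08  0.  ] z -0.73 spin -0.001
gripper_force: 20.0
t 11.5 pos cm [60.59 20.9  20.57] theta 101.1 tilt [ 0.001  0.    -1.   ] open 0.0347 F [-0.   0.1 -1. ] g 20.0
```

```bash
python3 -m handwheel '[[0,0,-0.2,0,0.9],[0,0,0,0,0.9]]' | tail -1; python3 st.py;  python3 -m handwheel '[[0,0,0,0,0.45],[0,0,0,0,0.45],[0,0,0,0,0.45],[0,0,3,0,0.45],[0,0,5,0,0.45],[0,0,0,0,0.3],[0,0,0,0,0.3]]' | tail -1; python3 st.py 48.23 25.8 19.2 84
```

```text
gripper_force: 20.0
t 11.75 pos cm [60.6  20.9  20.39] theta 101.1 tilt [ 0.001  0.    -1.   ] open 0.035 F [-0.8 -1.2  4.3] g 20.0
gripper_force: 0.0
t 12.62 pos cm [60.57 20.89 28.32] theta 101.1 tilt [ 0.  0. -1.] open 0.0639 F [-0.5 -0.3 -1.4] g 0.0
delta cm [-12.34   4.91] z -9.12 spin -0.298
```

```bash
python3 -m handwheel '[[-4.1,1.6,0,-0.1,0.25],[-4.1,1.6,0,-0.1,0.25],[-4.1,1.7,0,-0.1,0.25],[0,0,-2,0,0.25],[0,0,0,0,0.25],[0,0,0,0,0.25]]' | tail -1; python3 st.py 48.23 25.8 19.2 84;python3 - <<'E'
from plant import read_camera
import cv2
cv2.imwrite("pics/s4.png",cv2.resize(read_camera("scene")[100:260,280:460,::-1],None,fx=3.5,fy=3.5,interpolation=cv2.INTER_CUBIC))
E
```

```text
gripper_force: 0.0
t 13.38 pos cm [48.28 25.76 26.27] theta 83.9 tilt [-0.001 -0.001 -1.   ] open 0.0699 F [-0.6  0.3 -0.2] g 0.0
delta cm [-0.05  0.04] z -7.07 spin 0.002
```

View pics/s4.png

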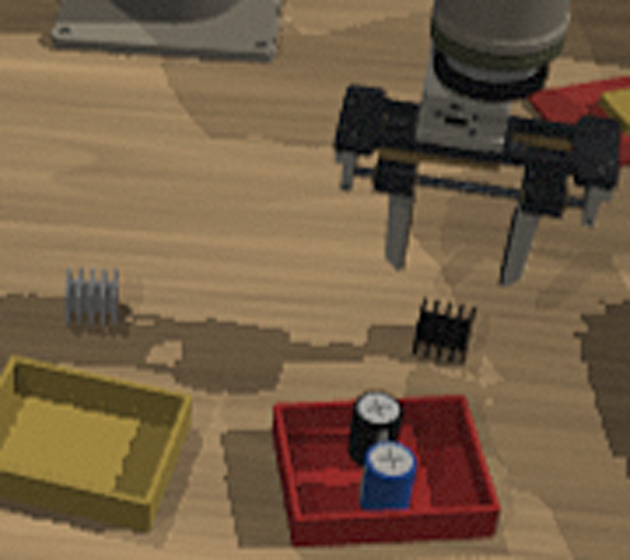

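Both capacitors stand upright in the red tray (crop 377,425 and 389,475). The fingers straddle the black heat sink at (445,330).

```bash
python3 -m handwheel '[[0,0,-4,0,0.25],[0,0,-2.5,0,0.25],[0,0,-0.6,0,0.25],[0,0,0,0,0.25],[0,0,0,0,0.8],[0,0,0,0,0.8],[0,0,0,0,0.8],[0,0,0,0,0.8],[0,0,0,0,0.8],[0,0,0,0,0.8]]' 20| tail -1; python3 st.py;  python3 -m handwheel '[[0,0,2,0,0.8],[0,0,3.5,0,0.8],[0,0,4,0,0.8],[0,0,0,0,0.8],[0,0,0,0,0.8]]' | tail -1; python3 st.py 67.6 -20.94 19.7 86.6
```

```text
gripper_force: 19.8
t 14.68 pos cm [48.3  25.81 19.28] theta 83.9 tilt [ 0.001  0.    -1.   ] open 0.0401 F [-0.5 -0.2  5.4] g 19.8
gripper_force: 19.8
t 15.3 pos cm [48.24 25.77 28.63] theta 83.9 tilt [-0.001 -0.    -1.   ] open 0.0402 F [ 0.   0.3 -0.5] g 19.8
delta cm [ 19.36 -46.71] z -8.93 spin 0.047
```

```bash
python3 -m handwheel '[[2.15,-5.19,0,0.005,0.8],[2.15,-5.19,0,0.005,0.8],[2.15,-5.19,0,0.005,0.8],[2.15,-5.19,0,0.005,0.8],[2.15,-5.19,0,0.005,0.8],[2.15,-5.19,0,0.005,0.8],[2.15,-5.19,0,0.005,0.8],[2.15,-5.19,0,0.005,0.8],[2.15,-5.19,0,0.005,0.8],[0,0,0,0,0.8]]' | tail -1; python3 -m handwheel '[[0,0,-4,0,0.8],[0,0,-2.5,0,0.8],[0,0,0,0,0.8],[0,0,0,0,0.8]]' | tail -1;  python3 st.py 67.6 -20.94 19.7 86.6
```

```text
gripper_force: 19.8
gripper_force: 19.8
t 17.05 pos cm [ 67.63 -20.87  22.25] theta 86.5 tilt [-0.  0. -1.] open 0.0397 F [ 0.7 -0.2 -0.4] g 19.8
delta cm [-0.03 -0.07] z -2.55 spin 0.002
```

```bash
python3 -m handwheel '[[0,0,-1.5,0,0.8],[0,0,-0.7,0,0.8],[0,0,0,0,0.8],[0,0,0,0,0.8]]' | tail -1; python3 st.py;  python3 -m handwheel '[[0,0,-0.25,0,0.8],[0,0,0,0,0.8],[0,0,0,0,0.8]]' | tail -1; python3 st.py
```

```text
gripper_force: 19.8
t 17.55 pos cm [ 67.63 -20.92  20.04] theta 86.5 tilt [ 0. -0. -1.] open 0.04 F [ 0.6 -0.9  0.2] g 19.8
gripper_force: 19.8
t 17.93 pos cm [ 67.63 -20.92  19.78] theta 86.5 tilt [ 0. -0. -1.] open 0.0399 F [0.3 0.9 0.4] g 19.8
```

```bash
python3 -m handwheel '[[0,0,-0.15,0,0.8],[0,0,0,0,0.8]]' | tail -1; python3 st.py;  python3 -m handwheel '[[0,0,0,0,0.42],[0,0,0,0,0.42],[0,0,0,0,0.42],[0,0,3,0,0.42],[0,0,5,0,0.42],[0,0,0,0,0.3],[0,0,0,0,0.3]]' | tail -1; python3 st.py 47.7 -1.3 19.2 91
```

```text
gripper_force: 19.8
t 18.18 pos cm [ 67.65 -20.93  19.69] theta 86.5 tilt [ 0.001 -0.    -1.   ] open 0.0403 F [-0.1 -0.3  4.1] g 19.8
gripper_force: 0.0
t 19.05 pos cm [ 67.62 -20.92  27.62] theta 86.5 tilt [ 0. -0. -1.] open 0.0643 F [-0.1  1.  -1.2] g 0.0
delta cm [-19.92  19.62] z -8.42 spin 0.079
```

```bash
python3 -m handwheel '[[-3.98,3.92,0,0.016,0.25],[-3.98,3.92,0,0.016,0.25],[-3.98,3.92,0,0.016,0.25],[-3.98,3.92,0,0.016,0.25],[-3.98,3.92,0,0.016,0.25],[0,0,-2,0,0.25],[0,0,0,0,0.25],[0,0,0,0,0.25]]' | tail -1; python3 st.py 47.7 -1.3 19.2 91;python3 - <<'E'
from plant import read_camera
import cv2
cv2.imwrite("pics/s5.png",cv2.resize(read_camera("scene")[100:260,170:370,::-1],None,fx=3.5,fy=3.5,interpolation=cv2.INTER_CUBIC))
E
```

```text
gripper_force: 0.0
t 20.05 pos cm [47.73 -1.35 25.59] theta 91.0 tilt [-0.001  0.    -1.   ] open 0.07 F [-0.2 -0.   0.4] g 0.0
delta cm [-0.03  0.05] z -6.39 spin -0.0
```

View pics/s5.png

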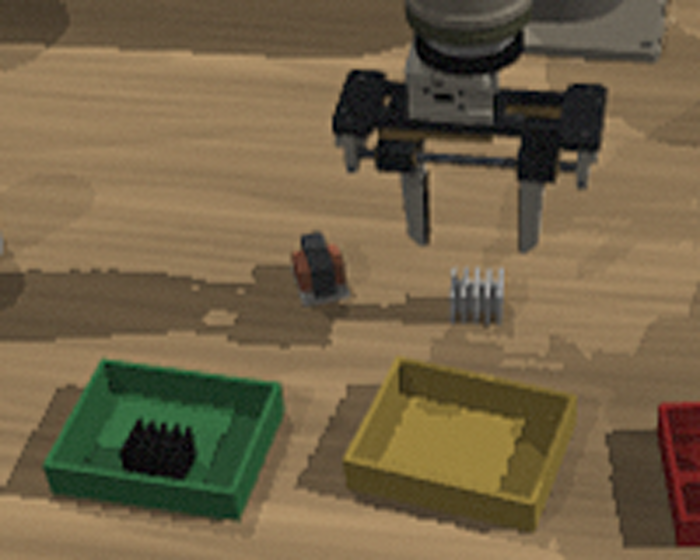

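The black heat sink sits flat in the green tray (crop 160,450), and the fingers straddle the silver one at (478,297).

```bash
python3 -m handwheel '[[0,0,-4,0,0.25],[0,0,-1.8,0,0.25],[0,0,-0.6,0,0.25],[0,0,0,0,0.25],[0,0,0,0,0.8],[0,0,0,0,0.8],[0,0,0,0,0.8],[0,0,0,0,0.8],[0,0,0,0,0.8],[0,0,0,0,0.8]]' 20| tail -1; python3 st.py;  python3 -m handwheel '[[0,0,2,0,0.8],[0,0,3.5,0,0.8],[0,0,4,0,0.8],[0,0,0,0,0.8],[0,0,0,0,0.8]]' | tail -1; python3 st.py 63.0 -20.66 19.7 86.6
```

```text
gripper_force: 19.6
t 21.35 pos cm [47.75 -1.32 19.27] theta 91.0 tilt [ 0.001 -0.    -1.   ] open 0.0405 F [-1.7  0.   6.4] g 19.6
gripper_force: 19.6
t 21.98 pos cm [47.69 -1.32 28.64] theta 91.0 tilt [-0.001  0.    -1.   ] open 0.0406 F [-0.9  0.  -1.3] g 19.6
delta cm [ 15.31 -19.34] z -8.94 spin -0.077
```

```bash
python3 -m handwheel '[[3.06,-3.87,0,-0.015,0.8],[3.06,-3.87,0,-0.015,0.8],[3.06,-3.87,0,-0.015,0.8],[3.06,-3.87,0,-0.015,0.8],[3.06,-3.87,0,-0.015,0.8],[0,0,0,0,0.8],[0,0,-4,0,0.8],[0,0,-2.5,0,0.8],[0,0,0,0,0.8],[0,0,0,0,0.8]]' | tail -1;  python3 st.py 63.0 -20.66 19.7 86.6; python3 -m handwheel '[[0,0,-1.5,0,0.8],[0,0,-0.7,0,0.8],[0,0,0,0,0.8],[0,0,0,0,0.8]]' | tail -1; python3 st.py
```

```text
gripper_force: 19.6
t 23.23 pos cm [ 63.02 -20.63  22.26] theta 86.8 tilt [-0.  0. -1.] open 0.0405 F [-1.  -0.1  0.1] g 19.6
delta cm [-0.02 -0.03] z -2.56 spin -0.003
gripper_force: 19.6
t 23.73 pos cm [ 63.03 -20.68  20.04] theta 86.7 tilt [ 0. -0. -1.] open 0.0401 F [-0.4 -0.3  0.2] g 19.6
```

```bash
python3 -m handwheel '[[0,0,-0.25,0,0.8],[0,0,-0.15,0,0.8],[0,0,0,0,0.8],[0,0,0,0,0.8]]' | tail -1; python3 st.py;  python3 -m handwheel '[[0,0,0,0,0.42],[0,0,0,0,0.42],[0,0,0,0,0.42],[0,0,3,0,0.42],[0,0,5,0,0.42],[0,0,0,0,0.3],[0,0,0,0,0.3]]' | tail -1; python3 st.py 46.2 -14.3 19.4 114
```

```text
gripper_force: 19.6
t 24.23 pos cm [ 63.04 -20.68  19.67] theta 86.7 tilt [ 0. -0. -1.] open 0.0402 F [-1.7  1.5  4.1] g 19.6
gripper_force: 0.0
t 25.1 pos cm [ 63.02 -20.67  27.62] theta 86.7 tilt [ 0. -0. -1.] open 0.0644 F [-0.9  0.1  0. ] g 0.0
delta cm [-16.82   6.37] z -8.22 spin 0.476
```

```bash
python3 -m handwheel '[[-4.2,1.6,0,0.12,0.25],[-4.2,1.6,0,0.12,0.25],[-4.2,1.6,0,0.12,0.25],[-4.2,1.6,0,0.12,0.25],[0,0,-2,0,0.25],[0,0,0,0,0.25],[0,0,0,0,0.25]]' | tail -1; python3 st.py 46.2 -14.3 19.4 114;python3 - <<'E'
from plant import read_camera
import cv2,numpy as np
a=read_camera("scene")
b=cv2.resize(a[110:260,170:330,::-1],None,fx=3.5,fy=3.5,interpolation=cv2.INTER_CUBIC)
cv2.imwrite("pics/s6.png",b)
E
```

```text
gripper_force: 0.0
t 25.98 pos cm [ 46.24 -14.28  25.59] theta 114.2 tilt [-0.001  0.    -1.   ] open 0.0702 F [-0.4  0.8  0.2] g 0.0
delta cm [-0.04 -0.02] z -6.19 spin -0.004
```

View pics/s6.png

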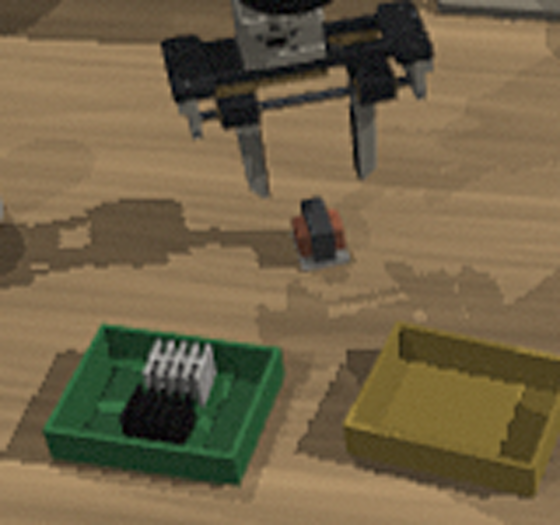

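Both heat sinks are in the green tray (silver 180,370; black 160,415). The fingers straddle the transformer at (320,235) with matching orientation.

```bash
python3 -m handwheel '[[0,0,-4,0,0.25],[0,0,-1.8,0,0.25],[0,0,-0.4,0,0.25],[0,0,0,0,0.25],[0,0,0,0,0.8],[0,0,0,0,0.8],[0,0,0,0,0.8],[0,0,0,0,0.8],[0,0,0,0,0.8],[0,0,0,0,0.8]]' 30| tail -1; python3 st.py;  python3 -m handwheel '[[0,0,2,0,0.8],[0,0,3.5,0,0.8],[0,0,4,0,0.8],[0,0,0,0,0.8],[0,0,0,0,0.8]]' | tail -1; python3 st.py 63.1 0.1 19.9 114; python3 - <<'E'
from plant import read_camera
import cv2
a=cv2.resize(read_camera("scene")[80:230,190:340,::-1],(400,400),interpolation=cv2.INTER_CUBIC)
b=cv2.resize(read_camera("top")[135:195,354:414,::-1],(400,400),interpolation=cv2.INTER_CUBIC)
cv2.imwrite("pics/s7.png",cv2.hconcat([a,b]))
E
```

```text
gripper_force: 29.9
t 27.27 pos cm [ 46.24 -14.27  19.45] theta 114.2 tilt [ 0. -0. -1.] open 0.038 F [-0.5  0.9  5.7] g 29.9
gripper_force: 29.9
t 27.9 pos cm [ 46.19 -14.25  28.81] theta 114.2 tilt [-0.001  0.    -1.   ] open 0.0374 F [-0.7  0.6 -1.3] g 29.9
delta cm [16.91 14.35] z -8.91 spin -0.004
```

View pics/s7.png

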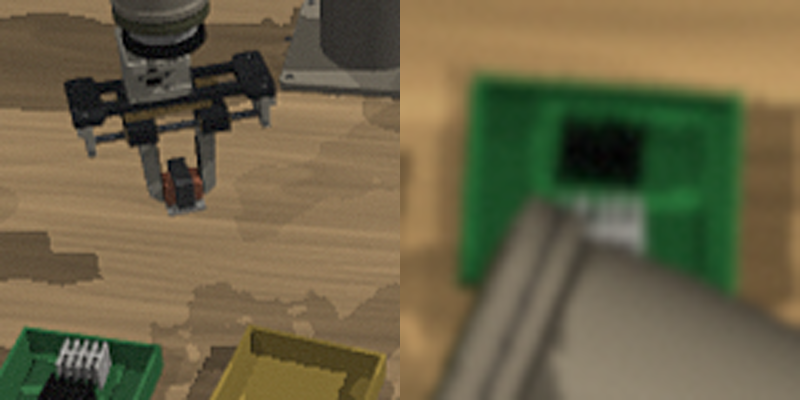

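The transformer is held level (left half, 183,188), and the two heat sinks lie side by side in the green tray (right half).

```bash
python3 -m handwheel '[[4.23,3.59,0,-0.13,0.8],[4.23,3.59,0,-0.13,0.8],[4.23,3.59,0,-0.13,0.8],[4.23,3.59,0,-0.13,0.8],[0,0,0,0,0.8],[0,0,-4,0,0.8],[0,0,-2.5,0,0.8],[0,0,0,0,0.8],[0,0,0,0,0.8]]' | tail -1;  python3 st.py 63.1 0.1 19.9 84; python3 -m handwheel '[[0,0,-1.5,0,0.8],[0,0,-0.6,0,0.8],[0,0,0,0,0.8],[0,0,0,0,0.8]]' | tail -1; python3 st.py;python3 -m handwheel '[[0,0,-0.2,0,0.8],[0,0,0,0,0.8],[0,0,0,0,0.8]]' | tail -1; python3 st.py
```

```text
gripper_force: 29.9
t 29.12 pos cm [6.314e+01 4.000e-02 2.248e+01] theta 84.4 tilt [ 0. -0. -1.] open 0.0377 F [ 0.5  0.  -0.5] g 29.9
delta cm [-0.04  0.06] z -2.58 spin -0.008
gripper_force: 29.9
t 29.62 pos cm [63.16  0.09 20.34] theta 84.5 tilt [ 0. -0. -1.] open 0.0375 F [ 0.7 -0.6 -1.3] g 29.9
gripper_force: 29.9
t 30.0 pos cm [63.15  0.09 20.13] theta 84.5 tilt [ 0. -0. -1.] open 0.038 F [-0.2  0.  -0.9] g 29.9
```

```bash
python3 -m handwheel '[[0,0,-0.3,0,0.8],[0,0,0,0,0.8],[0,0,0,0,0.8]]' | tail -1; python3 st.py
```

```text
gripper_force: 30.0
t 30.38 pos cm [63.17  0.09 19.85] theta 84.5 tilt [ 0.001 -0.    -1.   ] open 0.0378 F [ 1.3 -0.6  1.3] g 30.0
```

```bash
python3 -m handwheel '[[0,0,0,0,0.42],[0,0,0,0,0.42],[0,0,0,0,0.42],[0,0,3,0,0.42],[0,0,5,0,0.3],[0,0,6,0,0.3],[-5,0,3,0,0.3],[-6,0,0,0,0.3],[-6,0,0,0,0.3],[-6,0,0,0,0.3]]' | tail -1; python3 -m handwheel '[[0,0,0,0,0.3],[0,0,0,0,0.3],[0,0,0,0,0.3]]' | tail -1; python3 st.py; python3 - <<'E'
from plant import read_camera
import cv2
a=cv2.resize(read_camera("scene")[130:265,120:540,::-1],(800,257),interpolation=cv2.INTER_CUBIC)
b=cv2.resize(read_camera("top")[130:205,215:435,::-1],(800,273),interpolation=cv2.INTER_CUBIC)
cv2.imwrite("pics/s8.png",cv2.vconcat([a,b]))
E
```

```text
gripper_force: 0.0
gripper_force: 0.0
t 32.0 pos cm [40.25  0.08 36.87] theta 84.5 tilt [ 0.001 -0.    -1.   ] open 0.0653 F [0.1 0.4 0.1] g 0.0
```

View pics/s8.png

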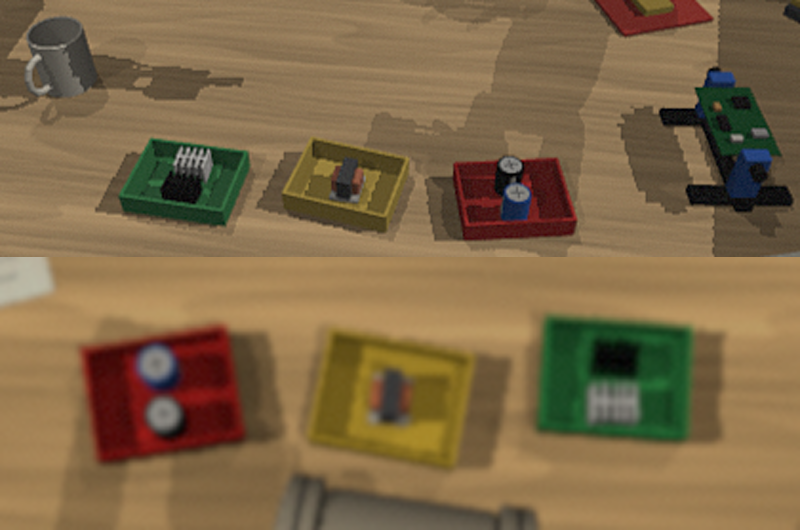

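All five parts stand upright in their trays, and the mug and board holder have not moved. Handing in.

```bash
python3 -c "
from plant import job
print(job.close_job())"
```

```text
the job is handed in; nothing more can be done
None
```

The job is handed in after 32 s of robot time: both capacitors are in the red tray, both heat sinks in the green and the transformer in the yellow, all standing upright in the final pictures, with the mug and board holder left where they were.

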